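# Set the two half-lapped rails on the finishing ramp

### The job

Lay the two notched pine rails on the sloped white board, ready for oiling: side by side, each lying flat and pointing straight up and down the slope, with one end (either one) resting against the wooden cleat at the low edge so that it cannot slide off. Leave the plain, shorter offcut where it lies on the bench.

Things in the scene. Friction and masses are not known exactly. Their poses are not given: they have to be found in the camera images.
- rail_a_center (a point): Pine rail 130 long (x) x 40 wide (y) x 28 mm thick (z), 45 to 90 g, one of two alike. Half-lap notch: the last 38 mm at its +x end are only 14 mm thick, upper half cut away. Starts flat on the bench, notch facing up. The point is the centre of the uncut bar, 14 mm above its underside; z up.
- rail_b_center (a point): Pine rail 130 long (x) x 40 wide (y) x 28 mm thick (z), 45 to 90 g, the other of two alike. Half-lap notch: the last 38 mm at its +x end are only 14 mm thick, upper half cut away. Starts flat on the bench, notch facing up. The point is the centre of the uncut bar, 14 mm above its underside; z up.
- offcut_center (a point): A plain pine offcut without a notch, 85 mm long (its x), 40 mm wide, 28 mm thick, lying among the rails; not needed. The point is its centre, 14 mm above its underside.
- cleat_foot (a point): Fixed ramp, slick white board tilted 20 deg, 260 mm wide, wooden cleat (16 mm high, 20 thick) across its low edge, the side far from the robot. Parts let go on it slide down to the cleat. The point: inner corner of cleat and board face, mid-width, 22 mm above the bench; x up the slope (202 mm of face), y along the cleat (130 mm each way), z square to the face, upward. High edge 91 mm up.
Things that resemble listed ones, but are neither listed nor needed, are in the scene too. Leave any blue or yellow look-alike of the part that bears rail_a_center alone.

How it is judged:
At the end, for the whole second after the job is handed in: Both notched rails lie still and flat on the sloped face (centre 7 to 21 mm off it, within about 10 degrees of it), lengthwise along the slope within 12 degrees, one end within 15 mm of the cleat, and centred within 110 mm of the middle of the board's width (x of rail_a_center in the frame of cleat_foot between 0.055 and 0.08 m and y of rail_a_center in the frame of cleat_foot between -0.11 and 0.11 m and z of rail_a_center in the frame of cleat_foot between 0.007 and 0.021 m and angle between the x axis of each of rail_a_center, rail_b_center and the x axis of cleat_foot, either way round below 0.21 rad and angle between the z axis of each of rail_a_center, rail_b_center and the z axis of cleat_foot, either way round below 0.18 rad and linear speed of each of rail_a, rail_b below 0.02 m/s and x of rail_b_center in the frame of cleat_foot between 0.055 and 0.08 m and y of rail_b_center in the frame of cleat_foot between -0.11 and 0.11 m and z of rail_b_center in the frame of cleat_foot between 0.007 and 0.021 m); the robot touches nothing.
It fails at once if the plain offcut was moved more than 20 mm (distance of offcut_center from where it was at the start of the episode above 0.02 m).
It also fails if it takes over 61 s, if anything falls off the work surface, if the arm or the gripper's body presses on something with over 40 N, if the wrist force passes 120 N, or if a joint passes its speed limit or range.

### The arm

A 7-joint arm with a two-finger parallel gripper is mounted at the origin on the work surface. World frame = base frame: x ahead of the robot, y to its left, z up, the work surface at z = 0. Lengths are in m, angles in rad, forces in N, time in s.
With the tool pointing down it reaches from about 0.4 to 0.875 m from the base axis. Payload 19.3 kg.
Tool frame: the origin (TCP) lies on the front face of the gripper's body, between the roots of the fingers; the fingertips stand 73 mm ahead of it and the grasp point (between the pads) lies 54 mm ahead of it; z points along the fingers, y is the direction in which the jaws open and shut (so a half turn about z gives the same grasp; the last joint's range is limited). The gripper opens to 85 mm and grips with 20 to 120 N. Pads are 22 mm wide; open, the fingers measure 114 mm over their backs; the gripper's body (76 mm by 85 mm) begins 54 mm behind the grasp point. The pads swing forward as they close: fully open they stand 13 mm farther back than shut.
Start: joints at [-1.289, 0.521, -0.036, 1.599, 0.021, 1.021, -0.113], TCP at [0.215, 0.587, 0.304] pointing down, gripper open.
Joint ranges: [-2.91, 2.91], [-0.3, 2.13], [-1.5, 1.42], [0.17, 2.43], [-1.26, 4.41], [0.16, 1.93], [-2.52, 2.52]. Speed limits (rad/s): [1.89, 1.89, 2.39, 2.39, 3.01, 3.01, 3.01].

### API

Orientations are given as [roll, pitch, yaw] about the fixed x, y, z axes, in that order (R = Rz(yaw) Ry(pitch) Rx(roll)).
In Python, from workcell import bot gives the robot as it stands.
- The arm moves only by the shell command python3 -m crank 'ROWS' [OPENING] [FORCE]. ROWS is a JSON object of lists of equal length, an entry for each row: "travel": the shift along the world's x, y, z in cm, a list of three; "rot": the turn, a rotation vector about the world's x, y, z in degrees, a list of three. A call has 1 to 8 rows; each row is the pose to reach, as a shift and turn from the pose commanded when the call began; what a row does not reach only later rows make up. A row lasts 1/10 s, in which the tool goes at most 50 mm and 8.59 degrees, less where a joint would pass 70% of its speed; a pose out of reach is approached as far as the arm can. A call with a gripper value outside its range is refused whole. OPENING is the opening, from -1 (shut) to 1 (fully open), so that 0 is half open, set as the call begins (- or left out, the last holds). The fingers move at their own pace and stop on an object; FORCE is the grip in N (left out, the last holds). Time passes only in rows, so rows that repeat a pose let the fingers close. It gives the time, the measured TCP pose, the force and the opening at its end, in the units of the state.
- bot.observe(): the state, without advancing time (a new reading comes with each control period).
- bot.grab_frame(name): name is "scene" or "top" or "wrist"; returns the picture (480x640x3 uint8, red, green, blue); there is no depth.
- bot.camera_model(name): a dict with "fx", "fy", "cx", "cy" (pixels), "R" (3x3) and "t" (3): a world point X has camera coordinates R X + t. Camera axes: x right, y down, z forward; pixel columns grow to the right and rows downward; lengths in m; the calibration is good to about 2 mm. A picture is of the moment at which its call begins: read the wrist's pose just before it. camera_model takes no time and is no camera call; for the wrist camera it gives the pose at the moment of the call.
- bot.job_done(): hands the job in, once; it reports no verdict.
Trained networks look in the newest picture that a camera, given by its name, has taken for a name from the list of things; names that differ only in an ending like _2 or _b are one class to them, and where a whole thing is asked for, a point or a joint stands for the part that bears it (a point fixed in the world has none). Each returns a list of dicts, best first, with "conf" (0 to 1); they miss things now and then, are a little off and sometimes report something else, mostly with a low value. They report only what shows in the picture. A call takes as long as a camera call. They do not tell look-alikes from the thing itself.
- bot.silhouettes(camera, thing): "pixels" (480x640 bool, what is visible of it) and "box" ([centre column, centre row, width, height] in pixels, round what is visible of it).
The state is a dict: "clock": time; "qpos": joint angles; "qd": joint speeds; "joint_efforts": joint torques, N m; "position": TCP position; "tool_rot": TCP orientation; "force": force on the tool from outside, world axes, zero at the start; "moment": the same for the moment, N m; "grip_width": finger opening in m.
Only numpy, scipy, OpenCV 4.12 (cv2) and the standard library are available. Lean on these libraries where they do the work, as an engineer would, in place of code of your own. Each camera call takes 0.05 s, during which the arm holds its last target.

## Working session

There is one attempt and no reset: what is moved stays moved. The work goes in short steps, Python scripts to look and compute and a shell command to move; the robot and the scene stay as the last step left them, time stands still between calls to the robot, and variables do not carry over. Pictures are saved under pics/ and viewed, and the job is handed in when it is done.

```bash
ls; mkdir -p pics; python3 - <<'E'
from workcell import bot
import cv2
s=bot.observe();print({k:(v if not hasattr(v,'__len__') else [round(float(x),3) for x in v]) for k,v in s.items()})
for n in ['scene','top']:
    im=bot.grab_frame(n);cv2.imwrite(f'pics/{n}0.png',im[:,:,::-1])
    m=bot.camera_model(n);print(n,m)
    for t in ['rail_a_center','offcut_center']:
        for d in bot.silhouettes(n,t): print(n,t,round(d['conf'],2),[round(float(x)) for x in d['box']],int(d['pixels'].sum()))
E
```

```text
pics
{'clock': 0.0, 'qpos': [-1.289, 0.522, -0.036, 1.6, 0.021, 1.021, -0.113], 'qd': [0.0, -0.0, -0.0, 0.0, 0.0, -0.001, -0.0], 'joint_efforts': [-0.002, -92.709, 1.979, -36.995, 0.018, 0.008, -0.0], 'position': [0.215, 0.586, 0.303], 'tool_rot': [-3.14, 0.0, 2.79], 'force': [-0.379, -0.321, 0.249], 'moment': [-0.003, -0.034, 0.009], 'grip_width': 0.08519338593687983}
scene {'fx': 618.2766263552667, 'fy': 618.2766263552667, 'cx': 317.2625351299238, 'cy': 245.8250286628647, 'R': array([[ 0.82453017,  0.56567035, -0.01292527],
       [ 0.3111002 , -0.47230876, -0.82470668],
       [-0.47261683,  0.67597448, -0.56541298]]), 't': array([-0.34194256, -0.1683088 ,  1.57040803])}
scene rail_a_center 0.85 [288, 295, 72, 35] 1625
scene rail_a_center 0.7 [205, 400, 88, 46] 2592
scene rail_a_center 0.6 [204, 274, 71, 26] 1461
scene offcut_center 0.84 [258, 346, 51, 46] 1322
top {'fx': 568.8140178030582, 'fy': 568.8140178030582, 'cx': 322.5721297405703, 'cy': 230.38927739535646, 'R': array([[-0.07025923, -0.99751864,  0.00449533],
       [-0.97269866,  0.06751045, -0.22203526],
       [ 0.22118083, -0.01997263, -0.97502827]]), 't': array([-0.10382812,  0.52362666,  1.21823752])}
top rail_a_center 0.96 [389, 309, 48, 53] 1043
top rail_a_center 0.88 [364, 239, 32, 57] 1035
top rail_a_center 0.64 [481, 209, 52, 44] 1033
top offcut_center 0.85 [421, 216, 19, 41] 689
```

View pics/scene0.png

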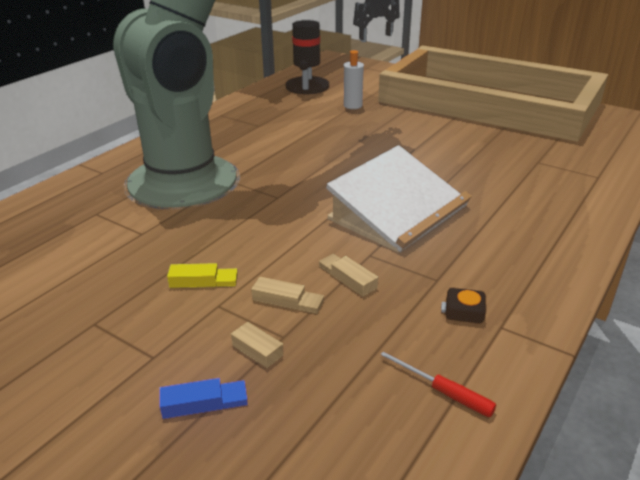

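View pics/top0.png

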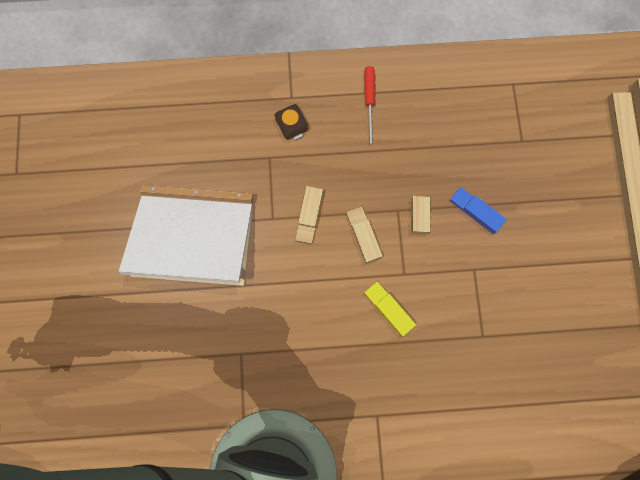

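The scene picture shows three notched shapes without paint issues to sort out. Candidates for the rails are pine at top (310,214) = scene (349,274), pine at top (364,235) = scene (287,294), yellow at top (390,309) and blue at top (478,211). The two pine ones fit, because the painted ones are excluded. The un-notched short piece at top (421,214) = scene (257,344) is the offcut. I'll confirm with enlarged crops.

```bash
python3 - <<'E'
import cv2
a=cv2.imread('pics/top0.png');b=cv2.imread('pics/scene0.png')
def crop(im,x,y,w,h,k,n):
    c=cv2.resize(im[y:y+h,x:x+w],None,fx=k,fy=k,interpolation=cv2.INTER_CUBIC)
    for i in range(0,w,20):
        cv2.line(c,(i*k,0),(i*k,6),(0,0,0),1);cv2.putText(c,str(x+i),(i*k,16),0,.35,(0,0,0),1)
    for i in range(0,h,20):
        cv2.line(c,(0,i*k),(6,i*k),(0,0,0),1);cv2.putText(c,str(y+i),(8,i*k+4),0,.35,(0,0,0),1)
    cv2.imwrite(n,c)
crop(a,285,175,160,100,5,'pics/c1.png')
crop(b,225,245,160,120,5,'pics/c2.png')
crop(a,110,175,160,120,5,'pics/c3.png')
crop(b,320,140,160,115,5,'pics/c4.png')
E
```

```text
(no output)
```

View pics/c1.png

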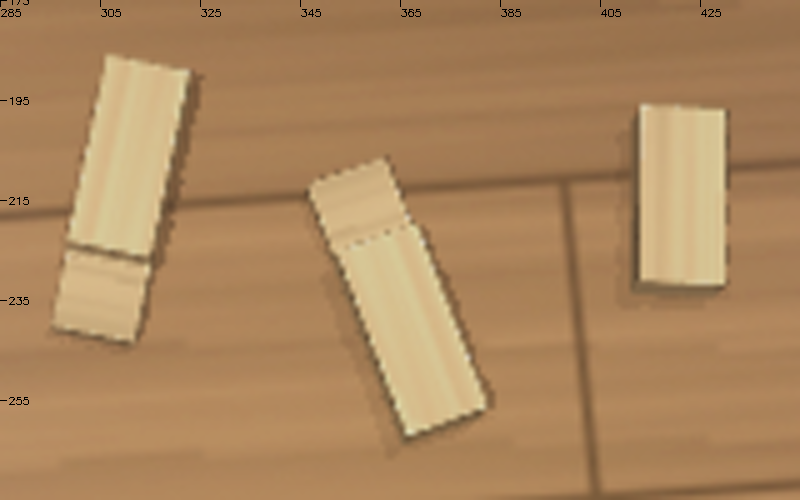

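View pics/c2.png

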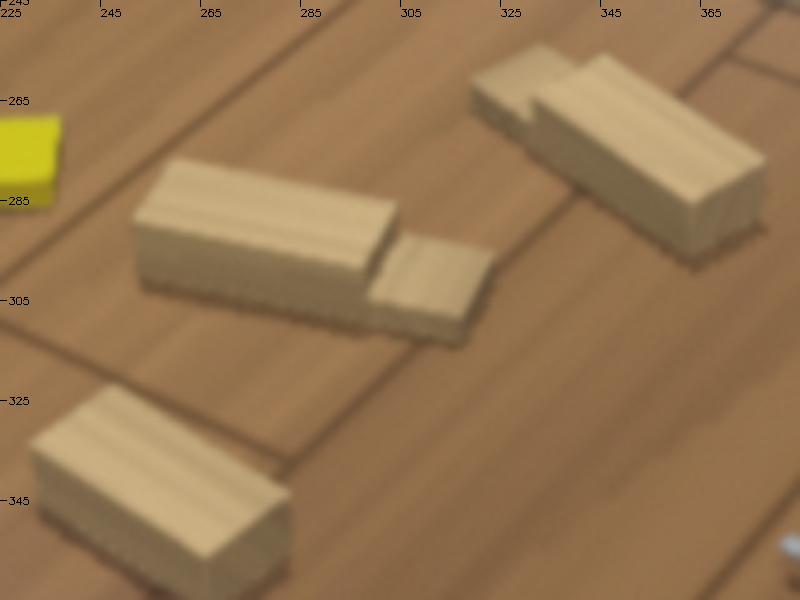

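View pics/c3.png

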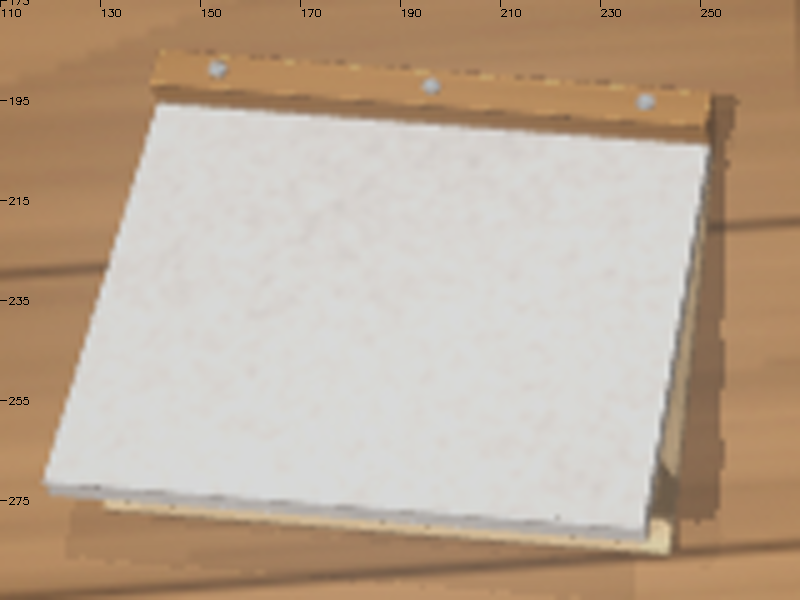

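View pics/c4.png

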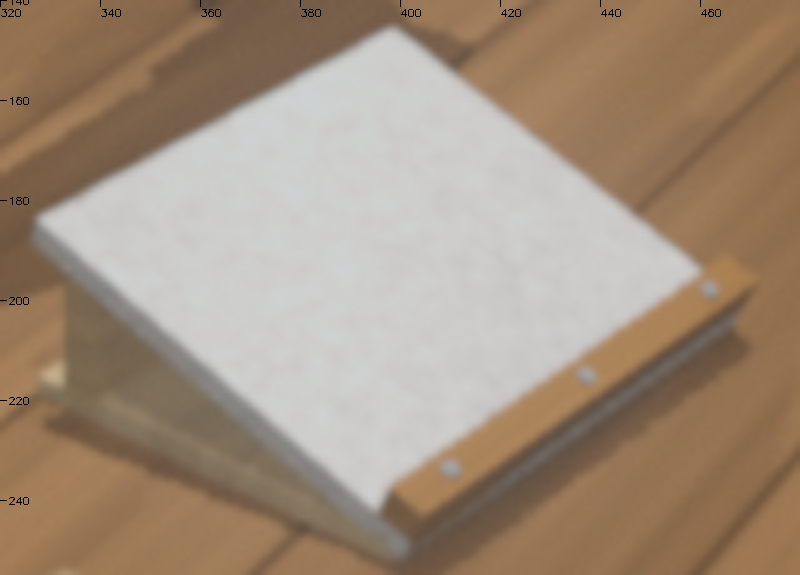

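```bash
cat > geo.py <<'E'
import numpy as np
from workcell import bot
from scipy.optimize import least_squares
from scipy.spatial.transform import Rotation as R
M={n:bot.camera_model(n) for n in ['top','scene']}
O={'top':(285,175),'scene':(225,245)}
OB={'top':(110,175),'scene':(320,140)}
def px(p,o): return np.array([o[0]+(p[0]+.5)/5-.5,o[1]+(p[1]+.5)/5-.5])
def proj(m,X):
    c=np.asarray(m['R'])@X+np.asarray(m['t']); return np.array([m['fx']*c[0]/c[2]+m['cx'],m['fy']*c[1]/c[2]+m['cy']])
def tri(obs):
    f=lambda X:np.concatenate([proj(M[n],X)-p for n,p in obs])
    s=least_squares(f,[.6,0,.0]);return s.x,np.abs(s.fun).max()
def fit(obs,x0,tilt=False):  # obs: (cam,px,local)
    def f(v):
        Rm=(R.from_euler('z',v[3])*R.from_euler('y',v[4] if tilt else 0)).as_matrix()
        return np.concatenate([proj(M[n],Rm@np.array(l)+v[:3])-p for n,p,l in obs])
    s=least_squares(f,x0);return s.x,np.sqrt((s.fun**2).mean()),np.abs(s.fun).max()
E
cat > m.py <<'E'
from geo import *
w,h=.02,.014
# local, top, scene
L=.065
# P: +x end(notch) at near side: local y = -world y
P=[((-L,-w,h),(107,55),(764,160)),((-L,w,h),(189,70),(692,205)),((L-.038,-w,h),(67,243),(603,53)),((L-.038,w,h),(150,260),(530,98)),((L,-w,0),(53,327),(543,43)),((L,w,0),(135,344),(472,80))]
Q=[((-L,w,h),(405,437),(172,158)),((-L,-w,h),(487,408),(135,218)),((L-.038,w,h),(340,250),(397,203)),((L-.038,-w,h),(418,225),(362,268)),((L,w,0),(309,185),(493,253)),((L,-w,0),(385,157),(462,318))]
c=.0425
F=[((c,w,h),(640,104),(290,492)),((c,-w,h),(727,110),(208,555)),((-c,w,h),(637,282),(113,385)),((-c,-w,h),(724,287),(32,445))]
for nm,D,y0 in (('P',P,3.1),('Q',Q,0.3),('off',F,0)):
    obs=[]
    for l,t,s in D:
        a,b=px(t,O['top']),px(s,O['scene'])
        X,e=tri([('top',a),('scene',b)]);print(nm,l,X.round(4),round(e,2))
        obs+=[('top',a,l),('scene',b,l)]
    v,r,mx=fit(obs,[.6,0,.014,y0,0]);print(nm,'FIT',v.round(4),np.degrees(v[3]).round(1),r.round(2),mx.round(2))
# board: local x up slope; world x decreasing => yaw ~ pi ; tilt: up slope rises => Ry(-20deg)
B=[('top',(157,103),(0,-.13,0)),('top',(709,143),(0,.13,0)),('top',(47,484),(.202,-.13,0)),('top',(646,530),(.202,.13,0)),
('scene',(393,25),(.202,-.13,0)),('scene',(38,218),(.202,.13,0)),('scene',(755,278),(-.02,-.13,.016)),('scene',(390,487),(0,.13,.016))]
obs=[(n,px(p,OB[n]),l) for n,p,l in B]
for nm in range(2,4):
    pair=[('top',obs[nm][1]),('scene',obs[nm+2][1])];print('hi edge',tri(pair))
v,r,mx=fit(obs,[.7,.2,.022,3.1,-.35],True);print('board',v.round(4),np.degrees(v[3:]).round(1),r,mx)
E
python3 m.py
```

```text
P (-0.065, -0.02, 0.014) [ 0.6315 -0.1105  0.0263] 0.5
P (-0.065, 0.02, 0.014) [ 0.6221 -0.1483  0.0251] 0.44
P (0.027000000000000003, -0.02, 0.014) [ 0.5427 -0.0858  0.0271] 0.28
P (0.027000000000000003, 0.02, 0.014) [ 0.5326 -0.1236  0.0238] 0.33
P (0.065, -0.02, 0) [ 0.5071 -0.0762  0.0125] 0.07
P (0.065, 0.02, 0) [ 0.4968 -0.1134  0.012 ] 0.06
P FIT [ 0.5642 -0.112   0.0118  2.8734  0.    ] 164.6 0.4 0.89
Q (-0.065, 0.02, 0.014) [ 0.4412 -0.2343  0.0259] 0.51
Q (-0.065, -0.02, 0.014) [ 0.4528 -0.272   0.0263] 0.07
Q (0.027000000000000003, 0.02, 0.014) [ 0.5305 -0.2114  0.0275] 0.27
Q (0.027000000000000003, -0.02, 0.014) [ 0.5407 -0.2483  0.0258] 0.11
Q (0.065, 0.02, 0) [ 0.5665 -0.2005  0.0122] 0.23
Q (0.065, -0.02, 0) [ 0.5777 -0.2374  0.0116] 0.24
Q FIT [ 0.5095 -0.2363  0.0122  0.2686  0.    ] 15.4 0.36 0.66
off (0.0425, 0.02, 0.014) [ 0.5908 -0.3575  0.0265] 0.37
off (0.0425, -0.02, 0.014) [ 0.586  -0.3968  0.0268] 0.08
off (-0.0425, 0.02, 0.014) [ 0.506  -0.3476  0.0252] 0.5
off (-0.0425, -0.02, 0.014) [ 0.5018 -0.3868  0.0247] 0.14
off FIT [ 0.5461 -0.3722  0.0118 -0.1123  0.    ] -6.4 0.34 0.6
hi edge (array([0.44799722, 0.30332248, 0.0913402 ]), np.float64(0.03997600487900854))
hi edge (array([0.41019749, 0.04746162, 0.09024967]), np.float64(0.06300295822154567))
board [ 0.6171  0.1483  0.0214  2.9988 -0.3498] [171.8 -20. ] 0.4302036396593599 1.0669306596576007
```

The crops confirm it. The pine rails at top (310,214) and (364,235) are each notched at one end. The piece at top (421,214) is plain and shorter. The fits agree with the given sizes: heights are about 2 mm low, and the board is tilted 20.0° with its foot at z 0.021 and high edge at 0.091. Next I'll compute the poses.

```bash
cat > plan.py <<'E'
import numpy as np,sys
from scipy.spatial.transform import Rotation as R
from workcell import bot
def cur():
    s=bot.observe();return np.array(s['position'],float),R.from_euler('xyz',s['tool_rot']),s
def down(yaw): return R.from_euler('z',yaw)*R.from_euler('x',np.pi)
rails={'P':(np.array([.5642,-.112,.014]),2.8734),'Q':(np.array([.5095,-.2363,.014]),.2686)}
bpos=np.array([.6171,.1483,.022]);bR=R.from_euler('z',2.9988)*R.from_euler('y',-np.radians(20))
def grasp(k,z=.075):
    p,y=rails[k]; g=p+R.from_euler('z',y).apply([-.008,0,0]); yaw=y if k=='P' else y+np.pi
    return np.array([g[0],g[1],z]),down(yaw)
def place(k,yb,off=.004,xc=.069,dz=.075):  # rail centre at xc up slope; off = gap underside-board ; dz TCP above rail underside
    xg=xc+(-.008 if k=='P' else .008)
    return bpos+bR.apply([xg,yb,off+dz]), bR*R.from_euler('x',np.pi)
def go(t,name=''):
    p,r,s=cur();q,T=t
    d=(q-p)*100;rv=(T*r.inv()).as_rotvec(degrees=True)
    print(name,'target',q.round(4),'travel',d.round(2).tolist(),'rot',rv.round(2).tolist())
E
python3 - <<'E'
from plan import *
p,r,s=cur();print(p,s['tool_rot'])
g=grasp('P');go(g,'P');go((g[0]+[0,0,.12],g[1]),'P above')
go(grasp('Q'),'Q')
for k,y in (('P',-.055),('Q',.055)): go(place(k,y),'pl'+k)
E
```

```text
[0.21535795 0.58663708 0.30373012] [-3.14122896e+00  4.22422248e-05  2.78975481e+00]
P target [ 0.5719 -0.1141  0.075 ] travel [35.66, -70.08, -22.87] rot [0.02, -0.0, 4.79]
P above target [ 0.5719 -0.1141  0.195 ] travel [35.66, -70.08, -10.87] rot [0.02, -0.0, 4.79]
Q target [ 0.5018 -0.2384  0.075 ] travel [28.64, -82.51, -22.87] rot [0.02, 0.0, 35.55]
plP target [0.5949 0.2071 0.1171] travel [37.96, -37.96, -18.66] rot [4.93, 19.42, 11.85]
plQ target [0.5644 0.1003 0.1226] travel [34.9, -48.63, -18.12] rot [4.93, 19.42, 11.85]
```

```bash
python3 -m crank '{"travel":[[4,-4,0],[8,-8,0],[12,-13,0],[16,-18,0],[18,-23,0],[20,-28,0],[23,-33,0],[26,-38,0]],"rot":[[0,0,0],[0,0,0],[0,0,0],[0,0,0],[0,0,0],[0,0,0],[0,0,0],[0,0,0]]}' 1 40; python3 -m crank '{"travel":[[1,-5,-1],[3,-10,-2],[4,-14,-4],[6,-19,-6],[8,-24,-8],[9.6,-29,-10],[9.6,-32,-10.9],[9.6,-32,-10.9]],"rot":[[0,0,1],[0,0,3],[0,0,4.8],[0,0,4.8],[0,0,4.8],[0,0,4.8],[0,0,4.8],[0,0,4.8]]}'; python3 - <<'E'
from plan import *
go(grasp('P'),'P')
import cv2
im=bot.grab_frame('wrist');cv2.imwrite('pics/w1.png',im[:,:,::-1])
m=bot.camera_model('wrist');np.save('w1.npy',np.array([m['R'],np.outer(m['t'],[1,1,1])]));print(m)
E
```

```text
clock: 1.1
position: [0.4442, 0.2604, 0.3041]
tool_rot: [3.141, 0.0, 2.79]
force: [2.2, 1.2, -0.4]
grip_width: 0.0857
clock: 1.9
position: [0.539, -0.0641, 0.1931]
tool_rot: [-3.139, -0.002, 2.866]
force: [-1.0, 0.8, 0.1]
grip_width: 0.0854
P target [ 0.5719 -0.1141  0.075 ] travel [3.29, -5.01, -11.81] rot [0.14, -0.13, 0.41]
{'fx': 399.7860299171567, 'fy': 399.7860299171567, 'cx': 318.0832345829385, 'cy': 241.4127925923467, 'R': array([[ 0.26977192,  0.96292352, -0.00118896],
       [ 0.92185284, -0.25790843,  0.28925868],
       [ 0.27822734, -0.07912991, -0.95725023]]), 't': array([-0.08687143, -0.51823293,  0.11917684])}
```

View pics/w1.png

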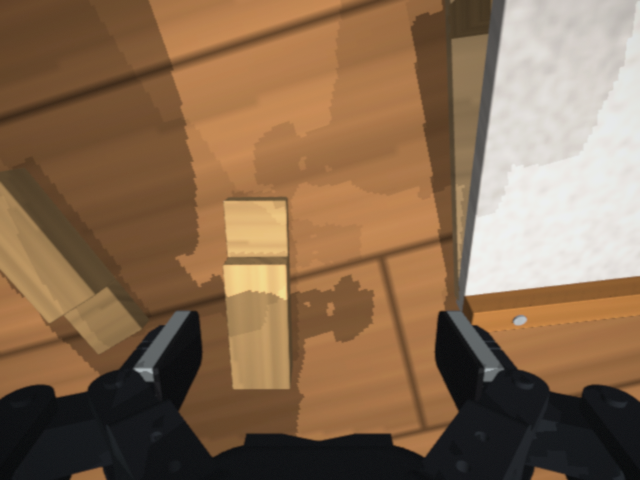

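The wrist view shows rail P upright at (258,290), with Q at the left edge and the board at the right. I'll move over P and check the fit's projection there.

```bash
python3 -m crank '{"travel":[[1.6,-2.5,-1],[3.3,-5,-3],[3.3,-5,-3],[3.3,-5,-3]],"rot":[[0,0,0.4],[0,0,0.4],[0,0,0.4],[0,0,0.4]]}' 0.5; python3 - <<'E'
from plan import *
import cv2
from geo import proj
go(grasp('P'),'P')
m=bot.camera_model('wrist');im=bot.grab_frame('wrist')[:,:,::-1].copy()
def draw(im,m,k):
    p,y=rails[k]
    for l in [(-.065,.02,.014),(-.065,-.02,.014),(.027,.02,.014),(.027,-.02,.014),(.065,.02,0),(.065,-.02,0)]:
        u=proj(m,p+R.from_euler('z',y).apply(l)); cv2.circle(im,tuple(int(round(x)) for x in u),3,(0,0,255),1)
draw(im,m,'P');draw(im,m,'Q')
cv2.imwrite('pics/w2.png',im)
E
```

```text
clock: 2.35
position: [0.5726, -0.1069, 0.1647]
tool_rot: [3.141, -0.001, 2.881]
force: [-0.4, 1.3, 0.4]
grip_width: 0.0641
P target [ 0.5719 -0.1141  0.075 ] travel [-0.07, -0.73, -8.97] rot [-0.03, -0.04, -0.42]
```

View pics/w2.png

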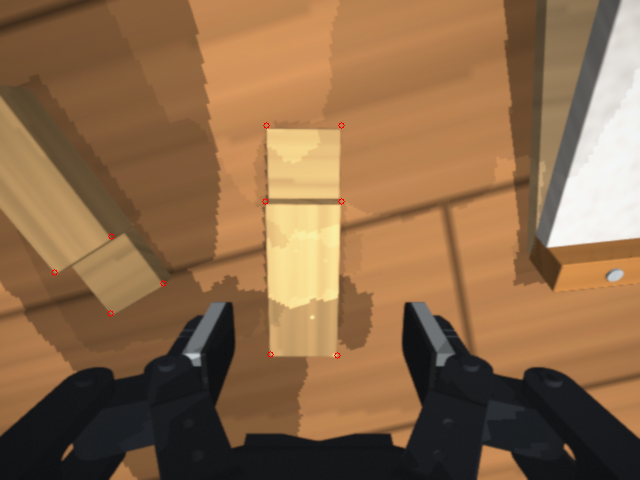

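The projected corners land on both rails to within 1–2 px, so I'll descend and grip.

```bash
python3 -m crank '{"travel":[[0,-0.5,0],[0,-0.7,-2],[0,-0.7,-5],[0,-0.7,-7.5],[0,-0.7,-9],[0,-0.7,-9],[0,-0.7,-9]],"rot":[[0,0,-0.4],[0,0,-0.4],[0,0,-0.4],[0,0,-0.4],[0,0,-0.4],[0,0,-0.4],[0,0,-0.4]]}' 0.5; python3 - <<'E'
from plan import *
go(grasp('P'),'P');print(cur()[2]['force'])
E
```

```text
clock: 3.1
position: [0.573, -0.1146, 0.0758]
tool_rot: [3.142, 0.001, 2.874]
force: [0.0, 0.4, 0.2]
grip_width: 0.0641
P target [ 0.5719 -0.1141  0.075 ] travel [-0.11, 0.04, -0.08] rot [0.01, 0.04, -0.02]
[0.00358197 0.38432755 0.24194239]
```

```bash
python3 -m crank '{"travel":[[0,0,0],[0,0,0],[0,0,0],[0,0,0],[0,0,0]],"rot":[[0,0,0],[0,0,0],[0,0,0],[0,0,0],[0,0,0]]}' -1 40; python3 -m crank '{"travel":[[0,0,2],[0,0,5],[0,0,9],[0,0,13],[0,0,13],[0,0,13]],"rot":[[0,0,0],[0,0,0],[0,0,0],[0,0,0],[0,0,0],[0,0,0]]}'; python3 - <<'E'
from plan import *
import cv2
t=place('P',-.055)
go(t,'place');go((t[0]+bR.apply([0,0,.08]),t[1]),'above')
cv2.imwrite('pics/w3.png',bot.grab_frame('wrist')[:,:,::-1])
E
```

```text
clock: 3.6
position: [0.5733, -0.1147, 0.0762]
tool_rot: [3.141, 0.002, 2.874]
force: [-1.6, 0.7, 10.3]
grip_width: 0.039
clock: 4.2
position: [0.573, -0.1147, 0.2061]
tool_rot: [3.141, 0.002, 2.874]
force: [0.1, -0.6, -0.7]
grip_width: 0.0392
place target [0.5949 0.2071 0.1171] travel [2.19, 32.17, -8.9] rot [4.08, 19.73, 7.1]
above target [0.622  0.2032 0.1923] travel [4.9, 31.78, -1.39] rot [4.08, 19.73, 7.1]
```

View pics/w3.png

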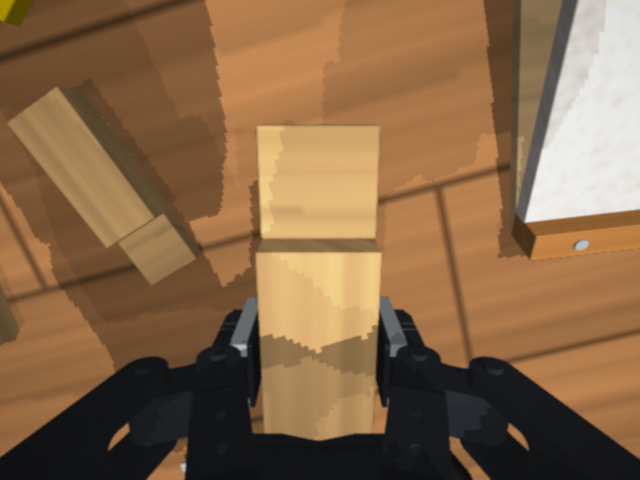

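Rail P is held square and level, width 39 mm (wrist view, centred at column 318). I'll carry it over the board.

```bash
python3 -m crank '{"travel":[[0.5,4,0.5],[1,9,1],[2,14,1],[3,19,1],[4,24,0],[4.9,28,-1],[4.9,31.8,-1.4],[4.9,31.8,-1.4]],"rot":[[0,0,2],[1,4,4],[2,8,7.1],[3,12,7.1],[4.1,16,7.1],[4.1,19.7,7.1],[4.1,19.7,7.1],[4.1,19.7,7.1]]}'; python3 -m crank '{"travel":[[0,0,0],[0,0,0]],"rot":[[0,0,0],[0,0,0]]}'; python3 - <<'E'
from plan import *
import cv2
for o in (.08,.015,.006,.002):
    go(place('P',-.055,off=o,dz=.076),o)
cv2.imwrite('pics/s4.png',bot.grab_frame('scene')[:,:,::-1])
E
```

```text
clock: 5.05
position: [0.6197, 0.2097, 0.1877]
tool_rot: [3.14, -0.356, 3.006]
force: [-0.7, -0.7, -0.8]
grip_width: 0.0394
clock: 5.25
position: [0.6216, 0.2022, 0.1901]
tool_rot: [-3.14, -0.352, 2.997]
force: [-0.4, 0.7, -0.6]
grip_width: 0.0393
0.08 target [0.621  0.2033 0.1895] travel [-0.06, 0.11, -0.06] rot [0.05, -0.16, 0.06]
0.015 target [0.599  0.2065 0.1284] travel [-2.26, 0.43, -6.17] rot [0.05, -0.16, 0.06]
0.006 target [0.5959 0.2069 0.1199] travel [-2.56, 0.47, -7.02] rot [0.05, -0.16, 0.06]
0.002 target [0.5946 0.2071 0.1162] travel [-2.7, 0.49, -7.39] rot [0.05, -0.16, 0.06]
```

View pics/s4.png

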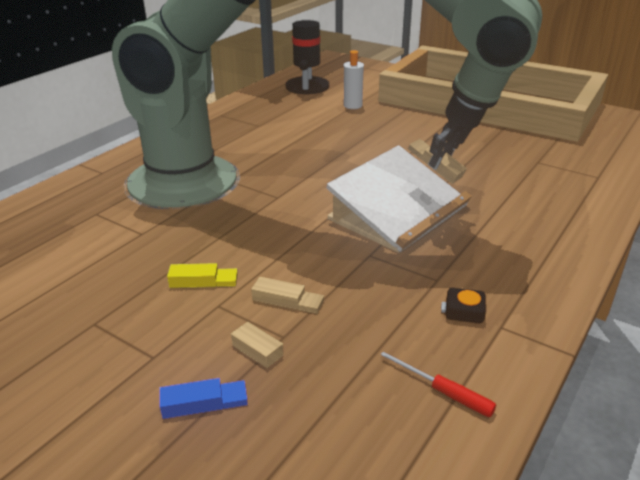

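The scene shows P held tilted over the board near (435,160), and the others are undisturbed. Lowering it.

```bash
python3 -m crank '{"travel":[[-0.7,0.1,-2],[-1.5,0.3,-4],[-2.2,0.4,-6],[-2.5,0.5,-6.9],[-2.5,0.5,-6.9],[-2.5,0.5,-6.9]],"rot":[[0,0,0],[0,0,0],[0,0,0],[0,0,0],[0,0,0],[0,0,0]]}'; python3 -m crank '{"travel":[[-0.06,0,-0.15],[-0.12,0,-0.3],[-0.12,0,-0.3]],"rot":[[0,0,0],[0,0,0],[0,0,0]]}'; python3 - <<'E'
from plan import *
for o in (.08,.006,.002,0):
    go(place('P',-.055,off=o,dz=.076),o)
print(cur()[2]['force'])
import cv2
cv2.imwrite('pics/w5.png',bot.grab_frame('wrist')[:,:,::-1])
E
```

```text
clock: 5.9
position: [0.5973, 0.208, 0.1227]
tool_rot: [3.141, -0.35, 2.998]
force: [0.3, -0.1, -1.2]
grip_width: 0.0394
clock: 6.2
position: [0.5955, 0.2083, 0.119]
tool_rot: [-3.142, -0.351, 2.999]
force: [-0.8, -0.5, -1.8]
grip_width: 0.0395
0.08 target [0.621  0.2033 0.1895] travel [2.55, -0.5, 7.04] rot [-0.01, -0.1, 0.0]
0.006 target [0.5959 0.2069 0.1199] travel [0.04, -0.14, 0.09] rot [-0.01, -0.1, 0.0]
0.002 target [0.5946 0.2071 0.1162] travel [-0.09, -0.12, -0.29] rot [-0.01, -0.1, 0.0]
0 target [0.5939 0.2072 0.1143] travel [-0.16, -0.11, -0.48] rot [-0.01, -0.1, 0.0]
[-0.78903931 -0.5085546  -1.78857505]
```

View pics/w5.png

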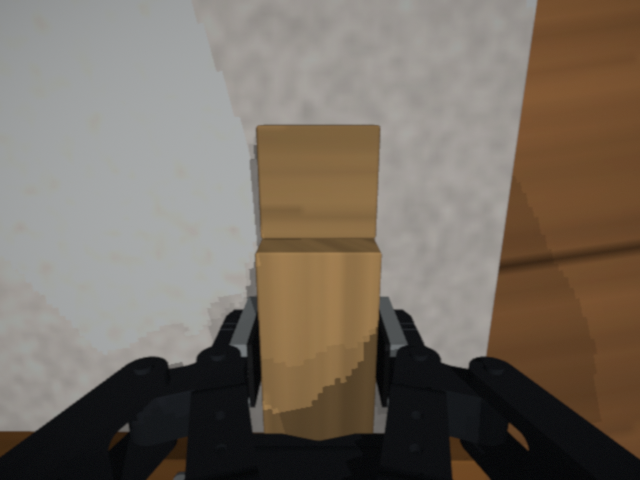

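```bash
python3 -m crank '{"travel":[[-0.05,-0.1,-0.15],[-0.1,-0.1,-0.3],[-0.1,-0.1,-0.3]],"rot":[[0,0,0],[0,0,0],[0,0,0]]}'; python3 -m crank '{"travel":[[-0.03,0,-0.1],[-0.07,0,-0.2],[-0.07,0,-0.2]],"rot":[[0,0,0],[0,0,0],[0,0,0]]}'
```

```text
clock: 6.55
position: [0.5943, 0.2073, 0.1157]
tool_rot: [-3.141, -0.351, 2.999]
force: [0.3, -0.1, -0.6]
grip_width: 0.0397
clock: 6.85
position: [0.5944, 0.2074, 0.1151]
tool_rot: [3.141, -0.35, 2.999]
force: [0.3, -2.4, 14.9]
grip_width: 0.0394
```

Contact with the board came at 15 N, so I'll release and back off along the board normal.

```bash
python3 -m crank '{"travel":[[0.03,0,0.1],[0.03,0,0.1],[0.03,0,0.1],[0.03,0,0.1],[0.03,0,0.1]],"rot":[[0,0,0],[0,0,0],[0,0,0],[0,0,0],[0,0,0]]}' 0.4; python3 -m crank '{"travel":[[0.5,0,1.5],[1.4,-0.2,4],[2.7,-0.4,7.5],[2.7,-0.4,9],[2.7,-0.4,9]],"rot":[[0,0,0],[0,0,0],[0,0,0],[0,0,0],[0,0,0]]}'; python3 - <<'E'
from plan import *
g=grasp('Q',.078);go((g[0]+[0,0,.1],g[1]),'above Q')
import cv2
cv2.imwrite('pics/w6.png',bot.grab_frame('wrist')[:,:,::-1])
E
```

```text
clock: 7.35
position: [0.594, 0.2073, 0.1148]
tool_rot: [-3.141, -0.351, 2.999]
force: [-0.4, -0.4, -0.5]
grip_width: 0.0593
clock: 7.85
position: [0.6218, 0.2035, 0.207]
tool_rot: [3.14, -0.348, 2.999]
force: [-0.8, 0.5, 0.2]
grip_width: 0.06
above Q target [ 0.5018 -0.2384  0.178 ] travel [-12.01, -44.19, -2.9] rot [1.18, -20.05, 23.33]
```

View pics/w6.png

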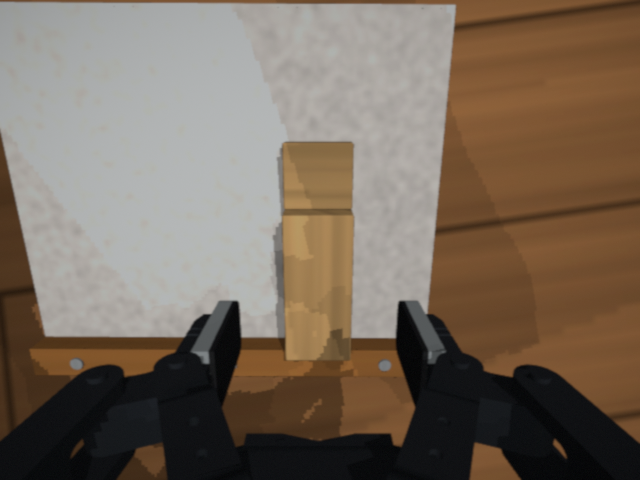

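Rail P is released on the board. In the wrist picture its lower end (row 360) overlaps the cleat (rows 338–375), which could be perspective. I'll project the expected pose to check.

```bash
cat > chk.py <<'E'
from plan import *
import cv2
from geo import proj
def overlay(cam,out,items,crop=None):
    m=bot.camera_model(cam);im=bot.grab_frame(cam)[:,:,::-1].copy()
    k=1
    if crop: x,y,w,h=crop;k=800//w; im=cv2.resize(im[y:y+h,x:x+w],None,fx=k,fy=k,interpolation=cv2.INTER_CUBIC)
    else: x=y=0
    L,w_=.065,.02
    for xc,yc,s in items:
        for l in [(-L,w_,.014),(-L,-w_,.014),(.027,w_,.014),(.027,-w_,.014),(L,w_,0),(L,-w_,0)]:
            u=proj(m,bpos+bR.apply([xc+s*l[0],yc+s*l[1],.014+l[2]]))
            cv2.circle(im,(int(round((u[0]-x+.5)*k-.5)),int(round((u[1]-y+.5)*k-.5))),3,(0,0,255),1)
    for yy in (-.13,.13):
        for xx in (0,.202):
            u=proj(m,bpos+bR.apply([xx,yy,0])); cv2.circle(im,(int(round((u[0]-x+.5)*k-.5)),int(round((u[1]-y+.5)*k-.5))),3,(255,0,0),1)
    cv2.imwrite(out,im)
E
python3 - <<'E'
from chk import *
overlay('wrist','pics/w7.png',[(.065,-.055,1)])
overlay('top','pics/t7.png',[(.065,-.055,1)],(110,175,160,115))
E
```

```text
(no output)
```

View pics/w7.png

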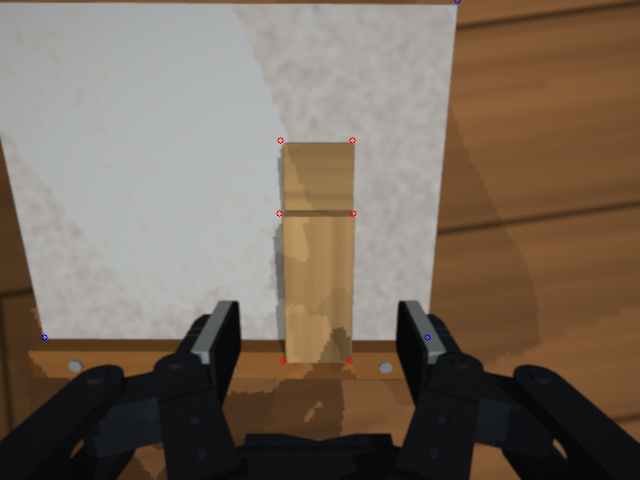

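View pics/t7.png

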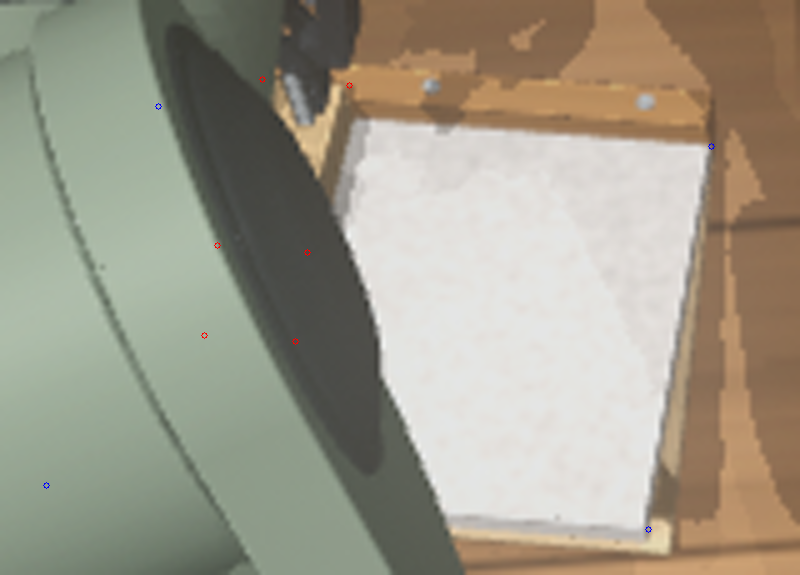

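The red model corners (seated against the cleat, flat) match P to within about 3 px, so it is seated. Now to Q.

```bash
python3 -m crank '{"travel":[[0,-2,1],[-1,-6,1],[-3,-11,1],[-4,-16,1],[-6,-21,1],[-8,-26,0],[-9,-31,0],[-10,-35.5,-1]],"rot":[[0,0,0],[0,-3,3],[0.3,-6,7],[0.5,-10,12],[0.7,-14,16],[1,-18,20],[1.2,-20,23.3],[1.2,-20,23.3]]}'; python3 -m crank '{"travel":[[-1,-4,-1],[-2,-8.7,-1.9],[-2,-8.7,-1.9],[-2,-8.7,-1.9]],"rot":[[0,0,0],[0,0,0],[0,0,0],[0,0,0]]}' 0.5;  python3 - <<'E'
from plan import *
import cv2
from geo import proj
g=grasp('Q',.078);go(g,'Q')
m=bot.camera_model('wrist');im=bot.grab_frame('wrist')[:,:,::-1].copy()
p,y=rails['Q']
for l in [(-.065,.02,.014),(-.065,-.02,.014),(.027,.02,.014),(.027,-.02,.014),(.065,.02,0),(.065,-.02,0)]:
    u=proj(m,p+R.from_euler('z',y).apply(l)); cv2.circle(im,tuple(int(round(x)) for x in u),3,(0,0,255),1)
cv2.imwrite('pics/w8.png',im)
E
```

```text
clock: 8.8
position: [0.5216, -0.1434, 0.197]
tool_rot: [-3.14, -0.003, -2.871]
force: [1.6, -0.1, -0.3]
grip_width: 0.0597
clock: 9.2
position: [0.5022, -0.2294, 0.177]
tool_rot: [-3.141, -0.005, -2.877]
force: [0.2, 0.6, 0.7]
grip_width: 0.0645
Q target [ 0.5018 -0.2384  0.078 ] travel [-0.04, -0.9, -9.9] rot [0.09, -0.29, 0.2]
```

View pics/w8.png

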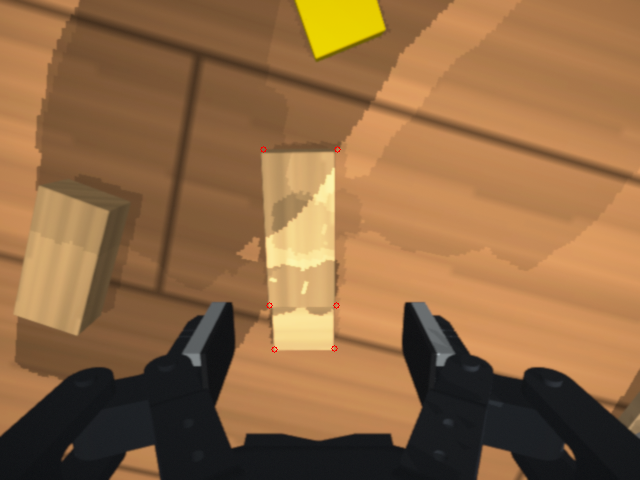

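The pine rail Q sits at (300,250) with its model corners on it, the offcut is clear at left (70,260), and yellow is at the top. Descending and gripping.

```bash
python3 -m crank '{"travel":[[0,-0.5,-0.5],[0,-0.9,-2],[0,-0.9,-5],[0,-0.9,-8],[0,-0.9,-9.9],[0,-0.9,-9.9],[0,-0.9,-9.9]],"rot":[[0,-0.3,0.2],[0,-0.3,0.2],[0,-0.3,0.2],[0,-0.3,0.2],[0,-0.3,0.2],[0,-0.3,0.2],[0,-0.3,0.2]]}'; python3 -m crank '{"travel":[[0,0,0],[0,0,0],[0,0,0],[0,0,0],[0,0,0]],"rot":[[0,0,0],[0,0,0],[0,0,0],[0,0,0],[0,0,0]]}' -1 40; python3 -m crank '{"travel":[[0,0,2],[0,0,5],[0,0,9],[0,0,13],[0,0,13],[0,0,13]],"rot":[[0,0,0],[0,0,0],[0,0,0],[0,0,0],[0,0,0],[0,0,0]]}'; python3 - <<'E'
from plan import *
import cv2
t=place('Q',.055,dz=.078,off=.08)
go(t,'above');
cv2.imwrite('pics/w9.png',bot.grab_frame('wrist')[:,:,::-1])
E
```

```text
clock: 9.95
position: [0.5034, -0.2369, 0.0785]
tool_rot: [-3.14, 0.001, -2.87]
force: [-0.7, -0.9, -0.6]
grip_width: 0.0642
clock: 10.45
position: [0.5039, -0.2373, 0.0799]
tool_rot: [-3.138, 0.003, -2.87]
force: [-0.6, 0.4, 5.6]
grip_width: 0.0391
clock: 11.05
position: [0.5037, -0.2374, 0.2102]
tool_rot: [-3.138, 0.004, -2.87]
force: [-0.8, -0.1, -2.0]
grip_width: 0.0392
above target [0.5911 0.0965 0.1968] travel [8.74, 33.38, -1.34] rot [-1.07, 20.32, -23.51]
```

View pics/w9.png

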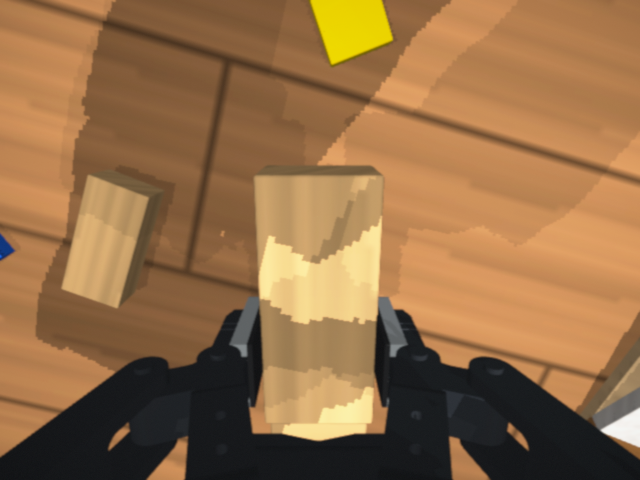

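Rail Q is held square (column 318), and the offcut at (110,240) is untouched. Carrying Q over.

```bash
python3 -m crank '{"travel":[[0.5,3,0.5],[1.5,7,1],[3,12,1],[4.5,17,1],[6,22,1],[7.5,27,0.5],[8.7,31,0],[8.7,33.4,0]],"rot":[[0,0,-4],[0,3,-9],[-0.3,7,-14],[-0.6,11,-19],[-0.8,15,-23.5],[-1.1,19,-23.5],[-1.1,20.3,-23.5],[-1.1,20.3,-23.5]]}'; python3 -m crank '{"travel":[[0,0,0],[0,0,0],[0,0,0]],"rot":[[0,0,0],[0,0,0],[0,0,0]]}'; python3 - <<'E'
from plan import *
for o in (.08,.007,.003):
    go(place('Q',.055,off=o,dz=.0785),o)
E
```

```text
clock: 11.9
position: [0.5905, 0.1015, 0.206]
tool_rot: [3.14, -0.355, 3.003]
force: [-0.0, -0.2, -0.6]
grip_width: 0.039
clock: 12.2
position: [0.5903, 0.0954, 0.2083]
tool_rot: [3.142, -0.351, 2.997]
force: [-0.0, -0.2, -0.3]
grip_width: 0.0387
0.08 target [0.5913 0.0964 0.1973] travel [0.1, 0.1, -1.1] rot [-0.02, -0.14, 0.09]
0.007 target [0.5666 0.1    0.1287] travel [-2.37, 0.46, -7.96] rot [-0.02, -0.14, 0.09]
0.003 target [0.5652 0.1002 0.1249] travel [-2.5, 0.47, -8.34] rot [-0.02, -0.14, 0.09]
```

```bash
python3 -m crank '{"travel":[[0,0.1,-1],[-0.7,0.2,-3],[-1.4,0.3,-5],[-2,0.4,-7],[-2.4,0.5,-8],[-2.4,0.5,-8],[-2.4,0.5,-8]],"rot":[[0,0,0],[0,0,0],[0,0,0],[0,0,0],[0,0,0],[0,0,0],[0,0,0]]}'; python3 -m crank '{"travel":[[-0.06,0,-0.2],[-0.13,0,-0.4],[-0.13,0,-0.4]],"rot":[[0,0,0],[0,0,0],[0,0,0]]}';  python3 -m crank '{"travel":[[-0.03,0,-0.1],[-0.07,0,-0.2],[-0.07,0,-0.2]],"rot":[[0,0,0],[0,0,0],[0,0,0]]}'; python3 - <<'E'
from plan import *
for o in (.003,.0):
    go(place('Q',.055,off=o,dz=.0785),o)
E
```

```text
clock: 12.9
position: [0.5669, 0.1016, 0.1292]
tool_rot: [3.14, -0.35, 2.999]
force: [-0.0, 0.8, -0.2]
grip_width: 0.0391
clock: 13.2
position: [0.5652, 0.1017, 0.1249]
tool_rot: [3.14, -0.351, 2.999]
force: [-0.0, 0.4, -0.6]
grip_width: 0.0395
clock: 13.5
position: [0.565, 0.1018, 0.1239]
tool_rot: [3.14, -0.35, 2.999]
force: [0.4, -1.2, 14.9]
grip_width: 0.0392
0.003 target [0.5652 0.1002 0.1249] travel [0.02, -0.17, 0.1] rot [-0.1, -0.02, 0.01]
0.0 target [0.5642 0.1003 0.1221] travel [-0.08, -0.15, -0.18] rot [-0.1, -0.02, 0.01]
```

Same contact signature (15 N). Release, back off and clear the view.

```bash
python3 -m crank '{"travel":[[0.03,0,0.1],[0.03,0,0.1],[0.03,0,0.1],[0.03,0,0.1],[0.03,0,0.1]],"rot":[[0,0,0],[0,0,0],[0,0,0],[0,0,0],[0,0,0]]}' 0.4; python3 -m crank '{"travel":[[0.5,0,1.5],[1.4,-0.2,4],[2.7,-0.4,7.5],[2.7,-0.4,10],[2.7,-0.4,12],[2.7,-0.4,12]],"rot":[[0,0,0],[0,0,0],[0,0,0],[0,0,0],[0,0,0],[0,0,0]]}'; python3 - <<'E'
from chk import *
overlay('wrist','pics/w10.png',[(.065,-.055,1),(.065,.055,-1)])
overlay('scene','pics/s10.png',[(.065,-.055,1),(.065,.055,-1)],(320,140,160,115))
E
```

```text
clock: 14.0
position: [0.5647, 0.1018, 0.1236]
tool_rot: [3.14, -0.351, 2.999]
force: [-0.5, 0.3, -0.4]
grip_width: 0.0596
clock: 14.6
position: [0.5926, 0.0979, 0.2463]
tool_rot: [3.139, -0.347, 2.999]
force: [0.7, 0.6, -0.7]
grip_width: 0.0598
```

View pics/w10.png

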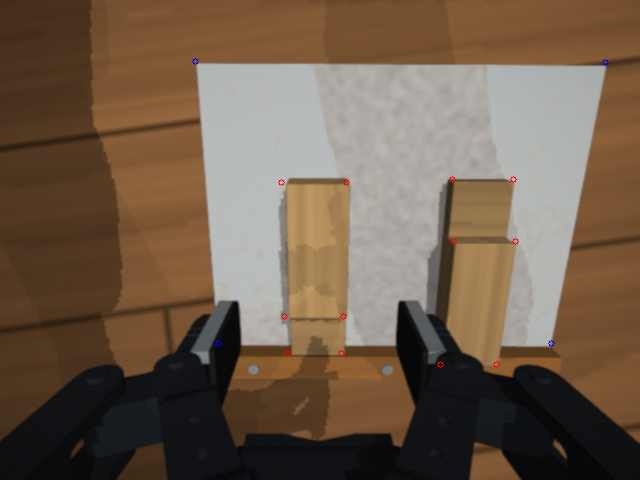

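View pics/s10.png

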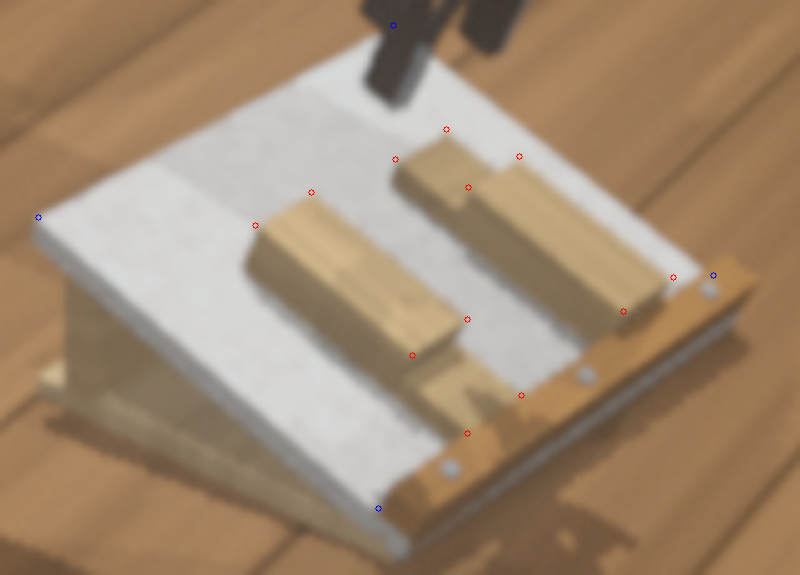

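Both overlays agree: flat, against the cleat. I'll clear the arm to the right for an unobstructed final check.

```bash
python3 -m crank '{"travel":[[0,-4,2],[0,-8,4],[0,-13,5],[0,-18,5],[0,-23,5],[0,-28,5],[0,-32,5],[0,-32,5]],"rot":[[0,0,0],[0,0,0],[0,0,0],[0,0,0],[0,0,0],[0,0,0],[0,0,0],[0,0,0]]}'; python3 - <<'E'
from chk import *
overlay('top','pics/t11.png',[(.065,-.055,1),(.065,.055,-1)],(110,175,160,115))
overlay('scene','pics/s11.png',[(.065,-.055,1),(.065,.055,-1)],(320,140,160,115))
im=bot.grab_frame('scene');cv2.imwrite('pics/s11f.png',im[:,:,::-1])
for d in bot.silhouettes('scene','offcut_center'): print(d['conf'],d['box'])
E
```

```text
clock: 15.5
position: [0.5899, -0.2286, 0.2923]
tool_rot: [-3.139, -0.353, 2.991]
force: [-0.6, -0.4, -0.5]
grip_width: 0.0598
0.81 [256.9, 346.1, 51.3, 46.3]
```

View pics/t11.png

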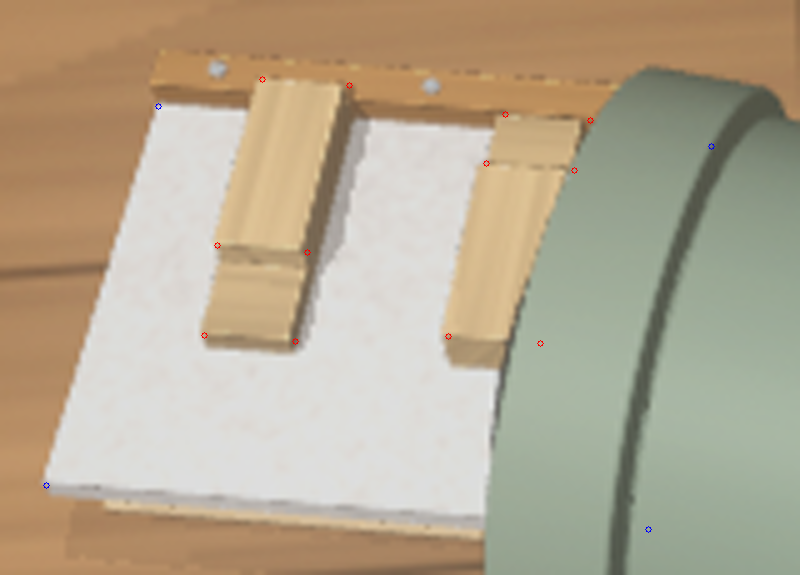

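View pics/s11.png

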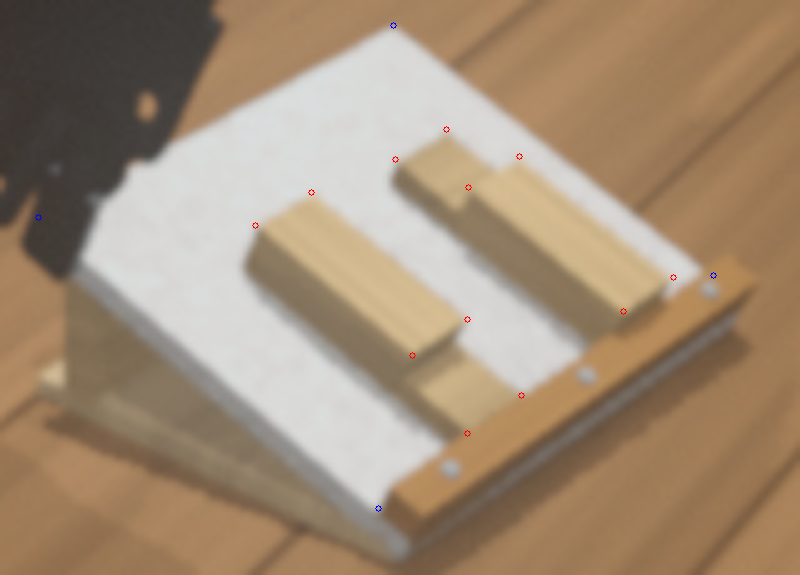

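View pics/s11f.png

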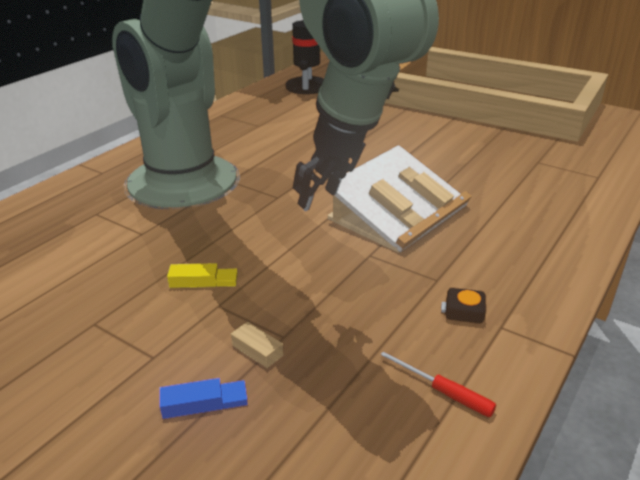

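Both rails match the expected seated pose to about 2 image px in the top and scene views. The offcut's box (257,346) is unchanged from the start (258,346). Settling, then handing in.

```bash
python3 -m crank '{"travel":[[0,0,0],[0,0,0],[0,0,0]],"rot":[[0,0,0],[0,0,0],[0,0,0]]}'; python3 -c "
from workcell import bot
print(bot.observe()['qd']);print(bot.job_done())"
```

```text
clock: 16.0
position: [0.5919, -0.2216, 0.2938]
tool_rot: [3.14, -0.351, 3.0]
force: [-0.2, -0.0, 0.4]
grip_width: 0.0597
[ 0.0035334   0.00224012  0.00147223 -0.00053658 -0.00091658  0.00037601
 -0.00010373]
the job is handed in; nothing more can be done
None
```

Both notched pine rails lie on the sloped board, flat, pointing up and down the slope, each with one end against the cleat. They sit about 55 mm either side of the board's middle. I handed the job in at 16 s; it reported no verdict.

- **How they were placed:** I gripped each rail at its balance point and tilted it to match the board. I lowered it until it touched (about 15 N), then let go and backed off along the board's normal.
- **Last checks:** In the top and scene views, both rails matched a model resting flat against the cleat to about 2 px (roughly 3 mm). The arm hid part of the near rail in the top view, so that rail was checked mainly in the scene and wrist views.
- **Other pieces:** The offcut's outline was where it started (within 1 px), and in the last scene picture the blue and yellow look-alikes had not moved. The arm was clear and almost still at hand-in.
- **Disagreements:**
  - The camera heights came out about 2 mm below the stated bench heights, so I used the stated ones.
  - The wrist view hinted that the rail farther from the robot's right side may be turned by 1–2°, well inside the 12° limit.
  - The fingers showed a brief 6–10 N push while closing on each rail, probably the fingertips touching the bench.

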